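# Index the syringe carousel and draw the red plunger

## Robot

A 6-joint arm with a two-finger parallel gripper is mounted at the origin on the work surface. World frame = base frame: x ahead of the robot, y to its left, z up, the work surface at z = 0. Lengths are in mm, angles in rad, forces in N, time in s.
With the tool pointing down it reaches from about 275 to 850 mm from the base axis. Payload 5.2 kg.
Tool frame: the origin (TCP) lies midway between the tips of the shut fingers; the grasp point (between the pads) lies 19 mm behind it; z points along the fingers, y is the line along which they close (so a half turn about z gives the same grasp; the last joint's range is limited). The gripper opens to 85 mm and grips with 20 to 120 N. Pads are 22 mm wide; open, the fingers measure 114 mm over their backs; the gripper's body (76 mm by 85 mm) begins 54 mm behind the grasp point. The pads swing forward as they close: fully open they stand 13 mm farther back than shut.
Start: joints at [1.056, 0.259, 1.535, -0, 1.348, -0.203], TCP at [168.703, 523.493, 231.31] pointing down, gripper open.
Joint ranges: [-3.14, 3.14], [-0.91, 2.08], [0.19, 2.58], [-1.22, 4.36], [0.22, 2.71], [-3.12, 3.12]. Speed limits (rad/s): [2.57, 2.57, 3.14, 3.14, 3.14, 3.14].

## Interface

Orientations are given as a unit quaternion [x, y, z, w].
In Python, from bench import r, imaging, order, boxes_of, cut_out, place_of gives the robot as it stands.
- The arm moves only by the tool move_arm, never from a script. Its argument "increments" is a list of rows, each a list of 5 numbers: the shift along the tool's x, y, z in cm, then the turn about the tool's z in degrees, then the opening, from 0 (shut) to 1 (fully open). In form: [[tx, ty, tz, yaw, gripper], ...]. A call has 1 to 5 rows; each row is the pose to reach, as a shift and turn from the pose commanded when the call began, along the tool's axes at that moment; what a row does not reach only later rows make up. A row lasts 1/12 s, in which the tool goes at most 41.7 mm and 7.16 degrees, less where a joint would pass 70% of its speed; a pose out of reach is approached as far as the arm can. A call with a gripper value outside its range is refused whole. The fingers move at their own pace and stop on an object; the grip force is fixed at half the most. Time passes only in rows, so rows that repeat a pose let the fingers close. It gives the time, the measured TCP pose, the force, the opening and the grip force at its end, in the units of the state.
- r.get_obs(): the state, without advancing time (a new reading comes with each control period).
- imaging.snapshot(name): name is "scene" or "side" or "wrist"; returns a dict with "color" (384x512x3 uint8, red, green, blue), "fx", "fy", "cx", "cy" (pixels), "k1" (the pictures are not rectified: a ray, as slopes to the right and down, at radius r is drawn at 1 + k1 r^2 times it, then the intrinsics apply), "cam_to_world" (4x4, takes a point from camera to world coordinates). Camera axes: x right, y down, z forward; pixel columns grow to the right and rows downward; lengths in mm; the calibration is good to about 2 mm. A picture is of the moment at which its call begins. There is no depth.
- order.job_done(): hands the job in; it is judged then, once.
Trained networks look in a picture, given as the dict that the camera call returned (one of the last four; its "shot" number tells which), for a name from the list of things; names that differ only in an ending like _2 or _b are one class to them, and where a whole thing is asked for, a point or a joint stands for the part that bears it (a point fixed in the world has none). Each returns a list of dicts, best first, with "confidence" (0 to 1); they miss things now and then, are a little off and sometimes report something else, mostly with a low value. They report only what shows in the picture. A call takes as long as a camera call. They do not tell look-alikes from the thing itself.
- boxes_of(picture, label): "rect" ([left, top, right, bottom] as shares, 0 to 1, of the picture: columns of its width, rows of its height, round what is visible of it).
- cut_out(picture, label): "pixels" (384x512 bool, what is visible of it) and "rect" ([left, top, right, bottom] as shares, 0 to 1, of the picture: columns of its width, rows of its height, round what is visible of it).
- place_of(picture, label): "point" ([row, column] as shares, 0 to 1, of the picture: columns of its width, rows of its height: a listed point, or the origin of a listed thing).
The state is a dict: "time": time; "joint_pos": joint angles; "qd": joint speeds; "joint_torque": joint torques, N m; "ee_pos": TCP position; "ee_rot": TCP orientation; "contact_force": force on the tool from outside, world axes, zero at the start; "wrist_torque": the same for the moment, N m; "gripper_width": finger opening in mm; "gripper_force": force on a finger pad.
Only numpy, scipy, OpenCV 4.12 (cv2) and the standard library are available. Lean on these libraries where they do the work, as an engineer would, in place of code of your own. Each camera call takes 0.05 s, during which the arm holds its last target. There are 200 camera calls.

## Task

Turn the syringe carousel (it has an upright orange handle) until the barrel with the red-knobbed plunger clicks into its notch at the yellow pointer on the stand. Then draw the red plunger straight up, gently, without jamming it or taking it out of the barrel, until the black band on its rod is level with the barrel's mouth, and finish while holding it up there. Leave the other two plungers down in their barrels and do not disturb anything else on the bench.

Things in the scene. Friction and masses are not known exactly. Their poses are not given: they have to be found in the camera images.
- carousel: Aluminium disc, 224 mm wide, top face at z = 45 mm, turning on a vertical axle (its z axis; origin on the axle at bench height). Along its own +x stands the handle; round its -x side, 85 mm from the axle and 50 degrees apart, three clear upright barrels (28 mm outer diameter, mouth at z = 120 mm, bore 18 mm wide, 70 mm deep).
- hub (a point): Top of the small dark hub on the carousel's axle, 57 mm above the bench. A sprung notch holds the carousel wherever one of the barrels stands at the pointer: about 4 N at the handle goes in or out of a notch, under 2 N turns it elsewhere; let go within 0.04 rad of a notch it centres itself.
- handle (a point): Grip point of the upright orange handle, 85 mm from the axle on the side away from the barrels, rigid with the carousel: a cylinder 20 mm in diameter from z = 85 to 135 mm, on a thin steel stem; this point is on its axis at z = 112 mm.
- station (a point): Fixed to the stand: where the centre of a barrel's mouth lies (z = 120 mm, 85 mm from the axle) when that barrel is in the notch at the yellow pointer.  The pointer is a yellow lozenge on a block at the disc's rim, in line from the axle through this point, 52 mm further out; its top is 52 mm above the bench.
- red_plunger: White rod, 16 mm in diameter, with a round red knob on top (24 mm in diameter, from 95 to 119 mm above the origin); about 80 g, loose in a clear barrel with 1 mm clearance all round: a sideways pull jams it, and let go it drops back. Origin: centre of the rod's foot (z = 50 mm when fully down); z points up the rod.
- red_plunger_band (a point): Centre of the black band (5 mm wide) round the red plunger's rod, on the rod's axis 30 mm above its foot: 40 mm below the barrel's mouth when fully down, seen through the clear barrel.
- blue_plunger: White rod, 16 mm in diameter, with a round blue knob on top (24 mm in diameter, from 95 to 119 mm above the origin); about 80 g, loose in a clear barrel with 1 mm clearance all round: a sideways pull jams it, and let go it drops back. Origin: centre of the rod's foot (z = 50 mm when fully down); z points up the rod. Stays down.
- white_plunger: White rod, 16 mm in diameter, with a round white knob on top (24 mm in diameter, from 95 to 119 mm above the origin); about 80 g, loose in a clear barrel with 1 mm clearance all round: a sideways pull jams it, and let go it drops back. Origin: centre of the rod's foot (z = 50 mm when fully down); z points up the rod. Stays down.
- wash_bottle: Bystander: white wash bottle, 66 mm dia, 170 mm tall. Origin: centre of its underside.
- media_bottle: Bystander: glass bottle with orange cap, 72 mm dia, 150 mm tall. Origin: centre of its underside.
- beaker: Bystander: glass beaker, 80 mm dia, 95 mm tall. Origin: centre of its underside.
- glove_box: Bystander: green carton of gloves, 200 x 110 x 70 mm. Origin: centre of its underside.
There are look-alikes about, which are no part of the job. Leave any green or pink look-alike of the blue_plunger alone.

How it is judged (in metres and radians):
On the way, in this order (a step that is already met when the one before it is completed fails the run):
1. the red plunger, still down, stands in the notch at the pointer (horizontal distance between red_plunger_band and station below 0.005 m and angular speed of carousel below 0.05 rad/s and height (world z) of red_plunger below 0.056 m), for 0.3 s.
2. the red plunger is drawn up to its band at the pointer (horizontal distance between red_plunger_band and station below 0.005 m and z of red_plunger_band in the frame of station between -0.006 and 0.006 m), for 0.3 s.
At the end, for the whole second after the job is handed in: The program ends with the gripper holding the red plunger (more than 1 N), at rest, its band within 6 mm in height and 5 mm sideways of the station point at the barrel's mouth, upright to 0.06 rad; the blue and white plungers are down to within 6 mm (all of step 2 and linear speed of red_plunger below 0.02 m/s and angle between red_plunger's own z axis and vertical below 0.06 rad and contact force between the fingers and red_plunger above 1 N and height (world z) of each of blue_plunger, white_plunger below 0.056 m); the arm keeps its last pose, push and grip.
It fails at once if the red plunger is pulled out of its barrel (raised more than 62 mm) (height (world z) of red_plunger above 0.112 m).
It fails at once if another plunger is lifted more than 12 mm (height (world z) of any of blue_plunger, white_plunger above 0.062 m).
It fails at once if the red plunger is forced askew: more than 30 N between it and the carousel (contact force between red_plunger and carousel above 30 N).
It fails at once if a bystander is moved more than 30 mm (distance of any of wash_bottle, media_bottle, beaker, glove_box from where it was at the start of the episode above 0.03 m).
It also fails if it takes over 54 s, if anything falls off the work surface, if the arm or the gripper's body presses on something with over 40 N, if the wrist force passes 120 N, or if a joint passes its speed limit or range.

## Working session

There is one attempt and no reset: what is moved stays moved. The work goes in short steps, Python scripts to look and compute and a tool call to move; the robot and the scene stay as the last step left them, time stands still between calls to the robot, and variables do not carry over. Pictures are saved under pics/ and viewed, at most 10 in all, crops included, and the job is handed in when it is done.

Besides the shell and the picture viewer there is one more tool, called after "Request:" by a JSON object that holds its "api" and its "payload", one argument or row to a line. move_arm: Moves the arm, as the interface text tells. Its arguments: {"type":"object","properties":{"increments":{"type":"array","items":{"type":"array","items":{"type":"number"}}}},"required":["increments"]}

```bash
mkdir -p pics; cat > h.py <<'E'
import numpy as np,cv2
from bench import r,imaging,order,boxes_of,cut_out,place_of
def ray(p,u,v):
    x=(u-p['cx'])/p['fx'];y=(v-p['cy'])/p['fy']
    a,b=x,y
    for _ in range(20):
        s=1+p['k1']*(a*a+b*b);a,b=x/s,y/s
    T=np.array(p['cam_to_world']);d=T[:3,:3]@[a,b,1];return T[:3,3],d
def atz(p,u,v,z):
    o,d=ray(p,u,v);return o+d*(z-o[2])/d[2]
def proj(p,X):
    T=np.array(p['cam_to_world']);c=T[:3,:3].T@(np.array(X)-T[:3,3]);a,b=c[:2]/c[2]
    s=1+p['k1']*(a*a+b*b);return a*s*p['fx']+p['cx'],b*s*p['fy']+p['cy']
def tri(l):
    A=0;B=0
    for p,u,v in l:
        o,d=ray(p,u,v);d=d/np.linalg.norm(d);M=np.eye(3)-np.outer(d,d);A=A+M;B=B+M@o
    return np.linalg.solve(A,B)
def save(p,n): cv2.imwrite('pics/'+n,cv2.cvtColor(p['color'],cv2.COLOR_RGB2BGR))
E
python3 - <<'E'
from h import *
o=r.get_obs();print({k:np.round(o[k],3) for k in('time','ee_pos','ee_rot','gripper_width')})
P={n:imaging.snapshot(n) for n in('scene','side')}
z={'hub':57,'handle':112,'station':120,'red_plunger_band':80,'red_plunger':50,'blue_plunger':50,'white_plunger':50,'wash_bottle':0,'media_bottle':0,'beaker':0,'glove_box':0}
for l in z:
    for n in P:
        for d in place_of(P[n],l)[:3]:
            v,u=d['point'][0]*384,d['point'][1]*512
            print(l,n,round(d['confidence'],2),round(u),round(v),atz(P[n],u,v,z[l]).round(0))
cv2.imwrite('pics/a.png',cv2.cvtColor(np.hstack([P['scene']['color'],P['side']['color']])[:, :],cv2.COLOR_RGB2BGR)) if 0 else [save(P[n],n+'0.png') for n in P]
E
```

```text
{'time': np.float64(0.0), 'ee_pos': array([168.452, 522.998, 230.461]), 'ee_rot': array([ 0.155,  0.988, -0.001, -0.   ]), 'gripper_width': np.float64(85.566)}
hub scene 0.74 274 236 [527. 102.  57.]
hub side 0.6 174 156 [385. 354.  57.]
hub side 0.57 239 186 [525.  99.  57.]
handle scene 0.81 264 245 [588. 164. 112.]
handle side 0.86 249 157 [585. 156. 112.]
station scene 0.87 301 203 [446.  87. 120.]
station side 0.74 212 180 [437.  86. 120.]
red_plunger_band scene 0.56 311 222 [434. 122.  80.]
red_plunger_band scene 0.35 301 201 [411.  42.  80.]
red_plunger_band side 0.48 207 185 [428. 120.  80.]
red_plunger_band side 0.24 356 311 [ 569. -412.   80.]
blue_plunger scene 0.73 400 330 [431. 434.  50.]
blue_plunger scene 0.66 240 195 [524. -86.  50.]
blue_plunger scene 0.62 265 192 [459. -64.  50.]
blue_plunger side 0.74 266 251 [ 485. -166.   50.]
blue_plunger side 0.66 240 252 [ 424. -141.   50.]
wash_bottle scene 0.67 343 363 [549. 421.   0.]
wash_bottle side 0.61 211 153 [530. 395.   0.]
media_bottle scene 0.56 173 166 [ 625. -376.    0.]
media_bottle side 0.87 358 309 [ 619. -377.    0.]
beaker scene 0.94 404 332 [395. 425.   0.]
beaker side 0.56 170 161 [380. 414.   0.]
glove_box scene 0.81 225 149 [ 433. -396.    0.]
glove_box scene 0.67 261 244 [539.  62.   0.]
glove_box side 0.94 289 350 [ 428. -392.    0.]
```

View pics/scene0.png

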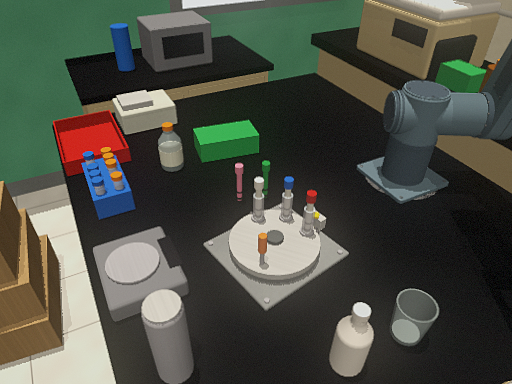

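View pics/side0.png

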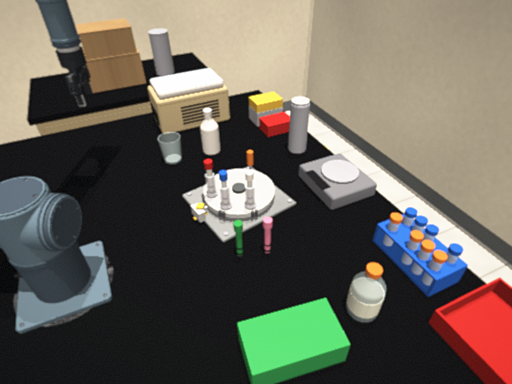

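The scene view shows the disc at about (275,242), the red knob at (311,197), blue at (289,184), white at (259,184), the handle at (263,243) and the yellow pointer at (318,216). In the side view, red is at (208,165), the handle at (250,158) and the pointer at (200,207). The green and pink decoys stand off the disc.

```bash
cat >> h.py <<'E'
def blob(p,lo,hi,box):
    hsv=cv2.cvtColor(p['color'],cv2.COLOR_RGB2HSV);m=cv2.inRange(hsv,np.array(lo),np.array(hi))
    k=np.zeros_like(m);x0,y0,x1,y1=box;k[y0:y1,x0:x1]=m[y0:y1,x0:x1]
    n,L,s,c=cv2.connectedComponentsWithStats(k)
    if n<2:return None
    i=1+np.argmax(s[1:,4]);return c[i][0]+.0,c[i][1]+.0,s[i].tolist()
E
python3 - <<'E'
from h import *
P={n:imaging.snapshot(n) for n in('scene','side')}
H={}
for nm,lo,hi,z,bx in [('red',(0,150,60),(6,255,255),157,((295,185,325,210),(198,155,218,175))),('blue',(105,120,60),(130,255,255),157,((278,172,300,192),(214,166,232,184))),
  ('hand',(7,150,80),(16,255,255),110,((250,225,275,256),(240,145,260,170))),('yel',(22,130,100),(33,255,255),50,((308,205,335,232),(185,195,215,222)))]:
    l=[]
    for n,b in zip(P,bx):
        q=blob(P[n],lo,hi,b)
        if q: l.append((P[n],q[0],q[1]));print(nm,n,q,atz(P[n],q[0],q[1],z).round(1))
    if len(l)==2:print(nm,'tri',tri(l).round(1))
l=[]
for n in P:
    for lb in('hub','handle'):
      for d in place_of(P[n],lb)[:2]:print(lb,n,d['confidence'],(d['point'][1]*512,d['point'][0]*384),atz(P[n],d['point'][1]*512,d['point'][0]*384,57 if lb=='hub' else 112).round(1))
E
```

```text
red scene (np.float64(310.9593495934959), np.float64(196.0), [306, 189, 11, 14, 123]) [438.9 113.5 157. ]
red side (np.float64(207.74747474747474), np.float64(163.16161616161617), [203, 158, 10, 12, 99]) [439.7 117.7 157. ]
red tri [439.5 115.1 158.5]
blue scene (np.float64(288.3448275862069), np.float64(181.9655172413793), [284, 176, 10, 13, 116]) [457.4  43.5 157. ]
blue side (np.float64(222.59756097560975), np.float64(174.1341463414634), [218, 169, 9, 12, 82]) [459.1  49.6 157. ]
blue tri [458.6  46.2 159.3]
hand scene (np.float64(262.39495798319325), np.float64(244.36974789915968), [258, 234, 9, 20, 119]) [590.1 159.5 110. ]
hand side (np.float64(249.75675675675674), np.float64(157.34234234234233), [246, 149, 8, 17, 111]) [587.7 155.  110. ]
hand tri [589.  157.7 107.9]
yel scene (np.float64(316.28), np.float64(214.68), [314, 212, 5, 6, 25]) [384.9  77.6  50. ]
yel side (np.float64(200.26470588235293), np.float64(205.76470588235293), [197, 203, 8, 6, 34]) [389.   71.5  50. ]
yel tri [387.   75.6  48.4]
handle scene 0.58 (262.912, 242.8032) [587.8 157.5 112. ]
hub side 0.69 (237.1072, 188.5824) [514.   89.4  57. ]
hub side 0.66 (248.7808, 157.4016) [615.9 228.1  57. ]
handle side 0.67 (249.1904, 157.4016) [584.8 152.7 112. ]
```

```bash
cat >> h.py <<'E'
from scipy.spatial.transform import Rotation as R
def inc(x,y,z,az):
    """cm + deg increments to TCP target, tool y at world azimuth az (mod 180)"""
    o=r.get_obs();M=R.from_quat(o['ee_rot']).as_matrix()
    d=M.T@(np.array([x,y,z])-o['ee_pos'])/10
    a=np.degrees(np.arctan2(M[1,1],M[0,1]));w=-((az-a+90)%180-90)
    print('t',round(o['time'],2),'pos',np.round(o['ee_pos'],1),'az',round(a,1),'F',np.round(o['contact_force'],1),'w',round(o['gripper_width'],1),'gf',o['gripper_force'],'INC',d.round(2),round(w,1))
E
python3 -c "
from h import *
inc(588,157,210,131)"
```

```text
t 1.5 pos [168.7 523.5 231.3] az 72.1 F [-0.2  0.3 -0.8] w 85.4 gf 0.0 INC [-51.15 -22.02   2.13] -58.9
```

Request:
{"api": "move_arm", "payload": {
  "increments": [
    [-3.4,-1.5,0.2,-6,0.6],
    [-6.8,-3,0.3,-12,0.6],
    [-10.2,-4.5,0.4,-18,0.6],
    [-13.6,-6,0.5,-24,0.6],
    [-17,-7.3,0.7,-30,0.6]
  ]
}}

```text
time: 1.92
ee_pos: [309.0, 400.6, 224.6]
ee_rot: [-0.109, 0.994, 0.0, 0.0]
contact_force: [0.2, 0.3, 0.1]
gripper_width: 50.9
gripper_force: 0.0
```

```bash
python3 -c "
from h import *
inc(588,157,210,131)"
```

```text
t 1.92 pos [309.  400.6 224.6] az 102.5 F [0.2 0.3 0.1] w 50.9 gf 0.0 INC [-21.98 -29.81   1.46] -28.5
```

Request:
{"api": "move_arm", "payload": {
  "increments": [
    [-2.2,-3,0.2,-6,0.6],
    [-4.4,-6,0.3,-12,0.6],
    [-6.6,-9,0.5,-17,0.6],
    [-8.8,-12,0.6,-23,0.6],
    [-11,-14.9,0.8,-28.5,0.6]
  ]
}}

```text
time: 2.33
ee_pos: [448.3, 277.8, 216.6]
ee_rot: [-0.35, 0.937, -0.0, 0.0]
contact_force: [-0.3, 1.2, -0.2]
gripper_width: 51.3
gripper_force: 0.0
```

```bash
python3 -c "
from h import *
inc(588,157,210,131)"
```

```text
t 2.33 pos [448.3 277.8 216.6] az 130.9 F [-0.3  1.2 -0.2] w 51.3 gf 0.0 INC [ -2.65 -18.28   0.66] -0.1
```

Request:
{"api": "move_arm", "payload": {
  "increments": [
    [-0.5,-3.7,0.2,0,0.6],
    [-1,-7.4,0.3,0,0.6],
    [-1.6,-11,0.5,0,0.6],
    [-2.1,-14.7,0.6,0,0.6],
    [-2.65,-18.3,0.7,0,0.6]
  ]
}}

```text
time: 2.75
ee_pos: [587.5, 156.1, 209.2]
ee_rot: [-0.347, 0.938, 0.0, 0.0]
contact_force: [0.3, 0.2, -0.2]
gripper_width: 51.3
gripper_force: 0.0
```

```bash
python3 - <<'E'
from h import *
inc(588,157,93,131)
p=imaging.snapshot('wrist');save(p,'w1.png')
for l in('handle','hub'):
  for d in place_of(p,l)[:2]:
    u,v=d['point'][1]*512,d['point'][0]*384;print(l,d['confidence'],u,v,atz(p,u,v,112 if l=='handle' else 57).round(1))
print(proj(p,(588,157,135)),proj(p,(523.7,101.8,57)))
for q in cut_out(p,'handle')[:1]: print(q['rect'],q['confidence'])
E
```

```text
t 2.75 pos [587.5 156.1 209.2] az 130.6 F [ 0.3  0.2 -0.2] w 51.3 gf 0.0 INC [-0.1   0.03 11.62] -0.4
handle 0.92 253.3888 193.9968 [589.1 159.5 112. ]
hub 0.86 251.392 94.11840000000001 [525.4 102.7  57. ]
(np.float64(252.0250168597689), np.float64(199.80849461246297)) (np.float64(251.86419746142758), np.float64(92.11116407712544))
[0.2809, 0.0, 0.6988, 0.5518] 0.64
```

View pics/w1.png

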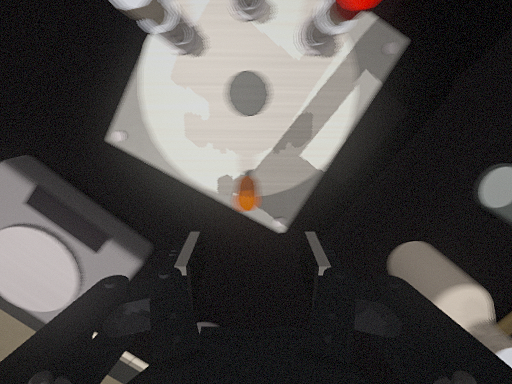

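The wrist view shows the handle at (247,195) and the hub at (249,93). The fingers straddle the handle (columns 188–318), so the estimate holds. I'll descend now.

Request:
{"api": "move_arm", "payload": {
  "increments": [
    [-0.1,0,2.5,0,0.6],
    [-0.1,0,5,0,0.6],
    [-0.1,0,7.5,0,0.6],
    [-0.1,0,10,0,0.6],
    [-0.1,0,11.6,0,0.6]
  ]
}}

```text
time: 3.37
ee_pos: [584.3, 159.8, 91.1]
ee_rot: [-0.348, 0.937, 0.001, -0.002]
contact_force: [-0.4, 0.5, 0.2]
gripper_width: 51.6
gripper_force: 0.0
```

Request:
{"api": "move_arm", "payload": {
  "increments": [
    [0,0,0,0,0.3],
    [0,0,0,0,0.15],
    [0,0,0,0,0.05],
    [0,0,0,0,0.05],
    [0,0,0,0,0.05]
  ]
}}

```text
time: 3.78
ee_pos: [587.1, 158.9, 94.5]
ee_rot: [-0.347, 0.938, 0.0, 0.001]
contact_force: [-0.7, 1.2, -1.7]
gripper_width: 18.6
gripper_force: 59.2
```

```bash
python3 - <<'E'
from h import *
c=np.array([524.,102.])
o=r.get_obs();e=o['ee_pos'][:2]-c;print(np.hypot(*e),np.degrees(np.arctan2(e[1],e[0])))
inc(588,157,93,131)
rad=np.hypot(*e);a0=np.arctan2(e[1],e[0])
for k in range(1,6):
    a=a0+np.radians(4*k);q=c+rad*np.array([np.cos(a),np.sin(a)]);inc(*q,o['ee_pos'][2],130.6+4*k)
E
```

```text
84.98137682506514 42.03156575349033
t 3.78 pos [587.1 158.9  94.5] az 130.7 F [-0.7  1.2 -1.7] w 18.6 gf 59.16647672653198 INC [ 0.06 -0.2   0.15] -0.3
t 3.78 pos [587.1 158.9  94.5] az 130.7 F [-0.7  1.2 -1.7] w 18.6 gf 59.16647672653198 INC [ 0.03  0.59 -0.  ] -3.9
t 3.78 pos [587.1 158.9  94.5] az 130.7 F [-0.7  1.2 -1.7] w 18.6 gf 59.16647672653198 INC [ 0.11  1.18 -0.  ] -7.9
t 3.78 pos [587.1 158.9  94.5] az 130.7 F [-0.7  1.2 -1.7] w 18.6 gf 59.16647672653198 INC [ 0.23  1.76 -0.  ] -11.9
t 3.78 pos [587.1 158.9  94.5] az 130.7 F [-0.7  1.2 -1.7] w 18.6 gf 59.16647672653198 INC [ 0.39  2.33 -0.  ] -15.9
t 3.78 pos [587.1 158.9  94.5] az 130.7 F [-0.7  1.2 -1.7] w 18.6 gf 59.16647672653198 INC [ 0.58  2.89 -0.  ] -19.9
```

Request:
{"api": "move_arm", "payload": {
  "increments": [
    [0,0.6,0,-4,0.05],
    [0.1,1.2,0,-8,0.05],
    [0.2,1.8,0,-12,0.05],
    [0.4,2.3,0,-16,0.05],
    [0.5,2.75,0,-19,0.05]
  ]
}}

```text
time: 4.2
ee_pos: [565.3, 176.0, 94.4]
ee_rot: [-0.498, 0.867, -0.0, 0.001]
contact_force: [1.9, -4.7, -1.8]
gripper_width: 18.6
gripper_force: 59.6
```

Request:
{"api": "move_arm", "payload": {
  "increments": [
    [0,0,0,0,0.05],
    [0,0,0,0,0.05],
    [0,0,0,0,0.05]
  ]
}}

```text
time: 4.45
ee_pos: [565.5, 175.9, 94.4]
ee_rot: [-0.496, 0.868, -0.0, 0.0]
contact_force: [-5.4, -1.5, 5.8]
gripper_width: 18.9
gripper_force: 60.3
```

```bash
python3 - <<'E'
from h import *
c=np.array([524.,102.])
e=r.get_obs()['ee_pos'][:2]-c;print(np.hypot(*e),np.degrees(np.arctan2(e[1],e[0])))
inc(588,157,93,150)
P={n:imaging.snapshot(n) for n in('scene','side')}
for nm,lo,hi,bx in [('red',(0,150,60),(6,255,255),((295,175,335,220),(190,155,218,190))),('yel',(22,130,100),(33,255,255),((308,205,335,232),(185,195,215,222)))]:
    q=[blob(P[n],lo,hi,b) for n,b in zip(P,bx)];print(nm,q)
    if all(q):
        t=tri([(P[n],a[0],a[1]) for n,a in zip(P,q)]);d=t[:2]-c;print(t.round(1),np.hypot(*d),np.degrees(np.arctan2(d[1],d[0]))%360)
for n in P:
    p=P[n]
    for d in place_of(p,'station')[:1]:print(n,d['confidence'],atz(p,d['point'][1]*512,d['point'][0]*384,120).round(1))
    save(p,n+'2.png')
a=P['scene']['color'][160:290,220:360];b=P['side']['color'][130:260,170:310]
cv2.imwrite('pics/c.png',cv2.cvtColor(cv2.resize(np.hstack([a,b]),None,fx=2.8,fy=2.8,interpolation=cv2.INTER_CUBIC),cv2.COLOR_RGB2BGR))
E
```

```text
84.78939917243076 60.70550193861709
t 4.45 pos [565.5 175.9  94.4] az 149.5 F [-5.4 -1.5  5.8] w 18.9 gf 60.25006949901581 INC [ 0.49 -2.9   0.14] -0.5
red [(np.float64(303.9074074074074), np.float64(188.72222222222223), [299, 182, 10, 14, 108]), (np.float64(211.65656565656565), np.float64(168.95959595959596), [207, 164, 10, 12, 99])]
[439.6  84.3 158.3] 86.26110191385648 191.85520374094
yel [(np.float64(314.5), np.float64(214.5), [311, 212, 8, 6, 46]), (np.float64(200.125), np.float64(205.9375), [197, 204, 8, 5, 32])]
[388.2  73.3  48.4] 138.76608808438502 191.93183150497967
scene 0.84 [444.5  85.7 120. ]
side 0.9 [447.1  74.2 120. ]
```

View pics/c.png

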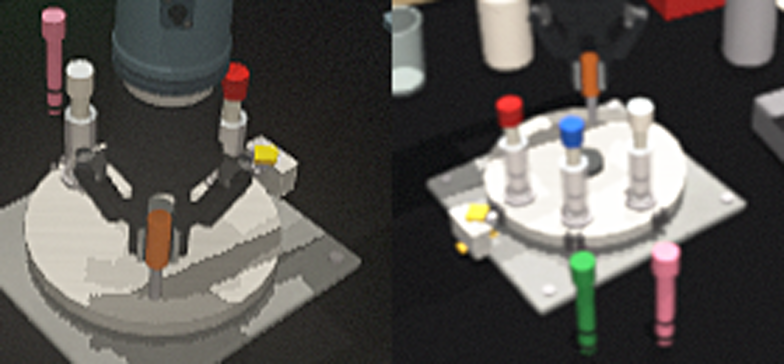

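The red barrel stands at the pointer: red knob at azimuth 191.9°, pointer at 191.9°. I'll release the handle so the notch can centre it, then rise.

Request:
{"api": "move_arm", "payload": {
  "increments": [
    [0,0,0,0,0.15],
    [0,0,0,0,0.3],
    [0,0,0,0,0.45],
    [0,0,0,0,0.6],
    [0,0,0,0,0.6]
  ]
}}

```text
time: 5.07
ee_pos: [565.9, 175.9, 93.3]
ee_rot: [-0.497, 0.868, -0.0, 0.0]
contact_force: [-0.0, 0.6, -0.1]
gripper_width: 51.2
gripper_force: 0.0
```

Request:
{"api": "move_arm", "payload": {
  "increments": [
    [0,0,-2,0,0.6],
    [0,0,-5,0,0.6],
    [0,0,-8,0,0.6],
    [0,0,-11,0,0.6],
    [0,0,-14,0,0.6]
  ]
}}

```text
time: 5.48
ee_pos: [565.3, 175.9, 234.6]
ee_rot: [-0.497, 0.868, -0.0, 0.0]
contact_force: [0.8, 0.5, -0.8]
gripper_width: 51.2
gripper_force: 0.0
```

```bash
python3 - <<'E'
from h import *
c=np.array([524.,102.])
P={n:imaging.snapshot(n) for n in('scene','side')}
for nm,lo,hi,bx in [('red',(0,150,60),(6,255,255),((295,175,335,220),(190,155,218,190))),('yel',(22,130,100),(33,255,255),((308,205,335,232),(185,195,215,222))),('blue',(105,120,60),(130,255,255),((240,165,300,200),(214,166,250,190))),('hand',(7,150,80),(16,255,255),((250,225,300,265),(220,135,260,170)))]:
    q=[blob(P[n],lo,hi,b) for n,b in zip(P,bx)]
    if all(q):
        t=tri([(P[n],a[0],a[1]) for n,a in zip(P,q)]);d=t[:2]-c;print(nm,t.round(1),np.hypot(*d),np.degrees(np.arctan2(d[1],d[0]))%360)
inc(440.5,85,235,102)
E
```

```text
red [440.3  88.7 155.6] 84.74853875129342 189.0176282047139
yel [388.2  73.5  48.6] 138.79913960507082 191.8678517911576
blue [480.9  25.6 157.6] 87.77685927437209 240.56687045053837
hand [564.6 174.9 111.1] 83.40656423221306 60.88251001648186
t 5.58 pos [568.6 176.4 239.4] az 149.6 F [0.2 0.4 0.5] w 51.4 gf 0.0 INC [14.36  6.43  0.29] 47.6
```

Request:
{"api": "move_arm", "payload": {
  "increments": [
    [2.8,1.3,0,7,0.6],
    [5.7,2.6,0,14,0.6],
    [8.6,3.8,0,21,0.6],
    [11.5,5.1,0,28,0.6],
    [14.4,6.4,0,35,0.6]
  ]
}}

```text
time: 6.0
ee_pos: [435.9, 83.5, 232.4]
ee_rot: [-0.211, 0.978, 0.0, -0.0]
contact_force: [-0.1, 0.0, 0.7]
gripper_width: 51.2
gripper_force: 0.0
```

Request:
{"api": "move_arm", "payload": {
  "increments": [
    [0,0,0,6,0.6],
    [0,0,0,12.5,0.6],
    [0,0,0,12.5,0.6],
    [0,0,0,12.5,0.6]
  ]
}}

```text
time: 6.33
ee_pos: [437.3, 84.0, 233.0]
ee_rot: [-0.107, 0.994, 0.0, -0.0]
contact_force: [-0.1, 0.1, -0.2]
gripper_width: 51.2
gripper_force: 0.0
```

```bash
python3 - <<'E'
from h import *
inc(440.5,85,138,101)
p=imaging.snapshot('wrist');save(p,'w2.png')
print(proj(p,(440.5,85,169)),proj(p,(440.5,85,157)),proj(p,(524,102,57)),proj(p,(389,74,52)))
q=blob(p,(0,150,60),(6,255,255),(0,0,512,384));print(q)
print(atz(p,q[0],q[1],167))
q=blob(p,(22,130,100),(33,255,255),(0,0,512,384));print(q,q and atz(p,q[0],q[1],52))
for l in('hub','red_plunger_band','station','red_plunger'):
  for d in place_of(p,l)[:2]:
    u,v=d['point'][1]*512,d['point'][0]*384;print(l,d['confidence'],u,v,atz(p,u,v,{'hub':57,'station':120,'red_plunger_band':80}.get(l,50)).round(1))
E
```

```text
t 6.33 pos [437.3  84.  233. ] az 102.3 F [-0.1  0.1 -0.2] w 51.2 gf 0.0 INC [-0.34  0.03  9.5 ] 1.3
(np.float64(251.10697002034843), np.float64(207.51630438453958)) (np.float64(251.13526325102922), np.float64(202.32778588114422)) (np.float64(250.41626403450107), np.float64(240.52706367397886)) (np.float64(251.4503806535164), np.float64(126.03991427707399))
(np.float64(253.95283018867926), np.float64(209.48820754716982), [239, 195, 28, 26, 424])
[442.35908373  87.66642331 167.        ]
(np.float64(253.02292263610315), np.float64(126.46131805157593), [241, 115, 25, 25, 349]) [389.07809191  75.80386443  52.        ]
hub 0.86 249.4976 241.68959999999998 [525.8 101.2  57. ]
red_plunger 0.69 253.5936 170.496 [438.3  87.3  50. ]
```

View pics/w2.png

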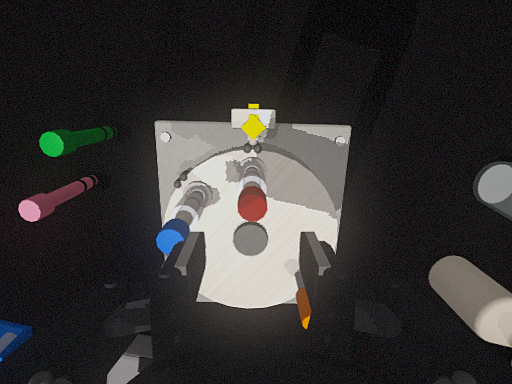

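The red knob is at (253,209), the pointer at (253,126) and the hub at (250,240), all in line with the gripper centre (column 253). Blue, at (172,240), is clear. I'll descend onto the red knob.

Request:
{"api": "move_arm", "payload": {
  "increments": [
    [-0.4,0.15,2,0.5,0.6],
    [-0.4,0.15,4,1,0.6],
    [-0.4,0.15,6,1,0.6],
    [-0.4,0.15,8,1,0.6],
    [-0.4,0.15,9.5,1,0.6]
  ]
}}

```text
time: 7.0
ee_pos: [440.4, 86.6, 136.7]
ee_rot: [-0.098, 0.995, 0.0, -0.001]
contact_force: [0.5, -0.4, -0.0]
gripper_width: 51.2
gripper_force: 0.0
```

Request:
{"api": "move_arm", "payload": {
  "increments": [
    [0,0,0,0,0.6],
    [0,0,0,0,0.5],
    [0,0,0,0,0.4]
  ]
}}

```text
time: 7.25
ee_pos: [441.6, 86.4, 139.1]
ee_rot: [-0.097, 0.995, -0.0, 0.001]
contact_force: [-0.5, 0.1, 0.6]
gripper_width: 34.1
gripper_force: 0.0
```

```bash
python3 - <<'E'
from h import *
inc(441,86,138,101)
p=imaging.snapshot('wrist');q=blob(p,(0,150,60),(6,255,255),(0,0,512,384));print(q,atz(p,q[0],q[1],167))
P={n:imaging.snapshot(n) for n in('scene','side')}
a=P['scene']['color'][140:270,240:380];b=P['side']['color'][110:240,150:290]
cv2.imwrite('pics/d.png',cv2.cvtColor(cv2.resize(np.hstack([a,b]),None,fx=2.8,fy=2.8,interpolation=cv2.INTER_CUBIC),cv2.COLOR_RGB2BGR))
E
```

```text
t 7.25 pos [441.6  86.4 139.1] az 101.2 F [-0.5  0.1  0.6] w 34.1 gf 0.0 INC [ 0.07 -0.03  0.11] 0.2
(np.float64(247.76650943396226), np.float64(268.97818396226415), [223, 248, 50, 44, 1696]) [440.94061657  85.24585576 167.        ]
```

View pics/d.png

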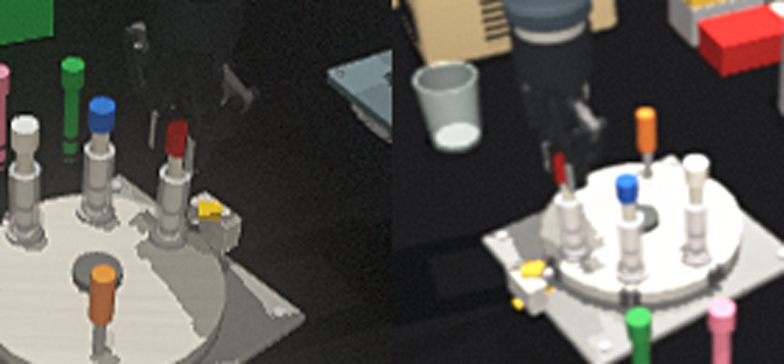

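The fingers straddle the red knob in both views (scene crop (177,138), side crop (560,168)), and the other plungers are clear. I'll close on it.

Request:
{"api": "move_arm", "payload": {
  "increments": [
    [0,-0.05,0,0,0.35],
    [0,-0.05,0,0,0.3],
    [0,-0.05,0,0,0.25],
    [0,-0.05,0,0,0.2],
    [0,-0.05,0,0,0.15]
  ]
}}

```text
time: 7.82
ee_pos: [441.7, 85.7, 139.0]
ee_rot: [-0.097, 0.995, -0.0, 0.001]
contact_force: [-0.6, -0.6, 6.5]
gripper_width: 22.1
gripper_force: 58.4
```

Request:
{"api": "move_arm", "payload": {
  "increments": [
    [0,0,0,0,0.15],
    [0,0,0,0,0.15],
    [0,0,0,0,0.15],
    [0,0,0,0,0.15]
  ]
}}

```text
time: 8.15
ee_pos: [441.7, 85.7, 139.0]
ee_rot: [-0.097, 0.995, -0.0, 0.001]
contact_force: [-1.5, -0.5, 5.3]
gripper_width: 22.4
gripper_force: 58.4
```

```bash
python3 - <<'E'
from h import *
inc(441,86,138,101)
o=r.get_obs();print(o['contact_force'],o['wrist_torque'])
p=imaging.snapshot('wrist');q=blob(p,(0,150,60),(6,255,255),(0,0,512,384));print(q,atz(p,q[0],q[1],167))
q=blob(p,(22,130,100),(33,255,255),(0,0,512,384));print(q,q and atz(p,q[0],q[1],52))
E
```

```text
t 8.15 pos [441.7  85.7 139. ] az 101.1 F [-1.5 -0.5  5.3] w 22.4 gf 58.4173983335495 INC [0.06 0.04 0.1 ] 0.1
[-1.50079121 -0.45381752  5.27011992] [-0.20404908  0.06653974  0.04664633]
(np.float64(253.0229382850901), np.float64(267.7247405789186), [228, 236, 49, 56, 1831]) [439.82431951  86.76254044 167.        ]
(np.float64(250.992816091954), np.float64(129.0962643678161), [234, 113, 35, 35, 696]) [388.81682781  75.49864207  52.        ]
```

Request:
{"api": "move_arm", "payload": {
  "increments": [
    [0,0,-0.1,0,0.15],
    [0,0,-0.3,0,0.15],
    [0,0,-0.5,0,0.15],
    [0,0,-0.7,0,0.15],
    [0,0,-1,0,0.15]
  ]
}}

```text
time: 8.62
ee_pos: [440.8, 85.8, 148.2]
ee_rot: [-0.097, 0.995, 0.0, -0.0]
contact_force: [0.1, -1.5, -1.7]
gripper_width: 22.9
gripper_force: 58.7
```

Request:
{"api": "move_arm", "payload": {
  "increments": [
    [0,0,-0.2,0,0.15],
    [0,0,-0.5,0,0.15],
    [0,0,-0.8,0,0.15],
    [0,0,-1.1,0,0.15],
    [0,0,-1.4,0,0.15]
  ]
}}

```text
time: 9.03
ee_pos: [440.9, 86.0, 162.6]
ee_rot: [-0.097, 0.995, 0.0, -0.0]
contact_force: [0.6, 0.0, -1.2]
gripper_width: 22.4
gripper_force: 58.8
```

```bash
python3 - <<'E'
from h import *
inc(441.7,85.7,179,101)
E
```

```text
t 9.03 pos [440.9  86.  162.6] az 101.1 F [ 0.6  0.  -1.2] w 22.4 gf 58.75176250934601 INC [-0.07 -0.04 -1.64] 0.1
```

Forces are gentle, so I'll lift the remaining 16 mm.

Request:
{"api": "move_arm", "payload": {
  "increments": [
    [0,0,-0.3,0,0.15],
    [0,0,-0.7,0,0.15],
    [0,0,-1.1,0,0.15],
    [0,0,-1.4,0,0.15],
    [0,0,-1.6,0,0.15]
  ]
}}

```text
time: 9.45
ee_pos: [441.1, 85.9, 178.8]
ee_rot: [-0.097, 0.995, 0.0, 0.0]
contact_force: [1.4, 0.3, -0.3]
gripper_width: 22.6
gripper_force: 58.7
```

Request:
{"api": "move_arm", "payload": {
  "increments": [
    [0,0,0,0,0.15],
    [0,0,0,0,0.15],
    [0,0,0,0,0.15],
    [0,0,0,0,0.15],
    [0,0,0,0,0.15]
  ]
}}

```text
time: 9.87
ee_pos: [440.8, 85.9, 178.1]
ee_rot: [-0.097, 0.995, 0.0, -0.0]
contact_force: [-0.6, -1.4, -1.5]
gripper_width: 22.1
gripper_force: 58.7
```

```bash
python3 - <<'E'
from h import *
inc(441,86,179,101)
c=np.array([524.,102.])
P={n:imaging.snapshot(n) for n in('scene','side')}
for nm,lo,hi,bx in [('red',(0,150,60),(6,255,255),((285,150,335,220),(190,135,225,190))),('blue',(105,120,60),(130,255,255),((240,165,300,200),(214,166,250,190))),('hand',(7,150,80),(16,255,255),((250,225,300,265),(220,135,260,170)))]:
    q=[blob(P[n],lo,hi,b) for n,b in zip(P,bx)]
    if all(q):
        t=tri([(P[n],a[0],a[1]) for n,a in zip(P,q)]);d=t[:2]-c;print(nm,t.round(1),np.degrees(np.arctan2(d[1],d[0]))%360)
for n in P:print(n,'mouth',np.round(proj(P[n],(440.7,85.5,120)),1))
out=[]
for n,(x,y) in zip(P,((303,200),(212,178))):
    im=P[n]['color'][y-40:y+40,x-40:x+40];out.append(cv2.resize(im,(390,390),interpolation=cv2.INTER_CUBIC))
cv2.imwrite('pics/e.png',cv2.cvtColor(np.hstack(out),cv2.COLOR_RGB2BGR))
E
```

```text
t 9.87 pos [440.8  85.9 178.1] az 101.1 F [-0.6 -1.4 -1.5] w 22.1 gf 58.730671405792236 INC [-0.02  0.01 -0.09] 0.1
red [436.1  82.2 195.8] 192.69722262369578
blue [480.9  24.5 157.5] 240.92067554689174
hand [565.  175.7 108.1] 60.90243948915598
scene mouth [302.3 201.7]
side mouth [213.1 179.4]
```

View pics/e.png

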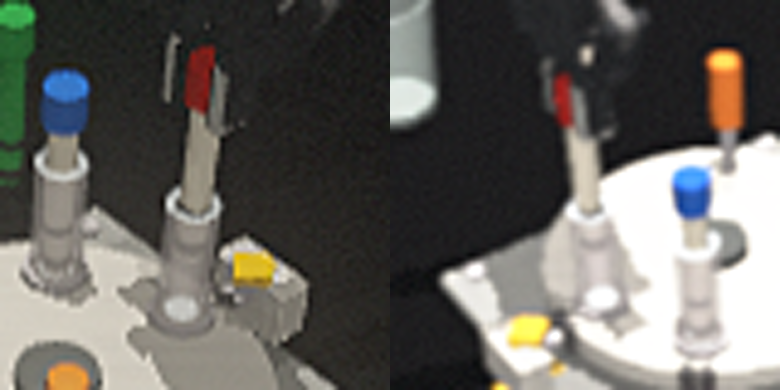

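The picture shows the rod drawn up, with the dark band at the barrel mouth (scene crop (200,210), side crop (585,207)). Blue is still down. Before handing in I'll check the band height numerically.

```bash
python3 - <<'E'
from h import *
P={n:imaging.snapshot(n) for n in('scene','side')}
l=[]
for n in P:
    for d in place_of(P[n],'red_plunger_band')[:1]:
        u,v=d['point'][1]*512,d['point'][0]*384;l.append((P[n],u,v));print(n,d['confidence'],u,v,'mouth',np.round(proj(P[n],(441,86,120)),1),np.round(proj(P[n],(441,86,125)),1))
if len(l)==2:print(tri(l))
for n in P: # darkness along rod axis
    print(n,[(z,int(cv2.getRectSubPix(cv2.cvtColor(P[n]['color'],cv2.COLOR_RGB2GRAY),(3,1),tuple(map(float,proj(P[n],(441,86,z))))).mean())) for z in range(90,150,3)])
E
```

```text
scene 0.65 307.3024 204.7104 mouth [302.3 201.9] [302.5 200.3]
side 0.45 211.5072 181.0176 mouth [213.1 179.3] [213.  177.9]
[434.04472803  92.55047823 112.47865304]
scene [(90, 119), (93, 118), (96, 130), (99, 141), (102, 143), (105, 140), (108, 153), (111, 176), (114, 141), (117, 118), (120, 143), (123, 149), (126, 146), (129, 145), (132, 145), (135, 145), (138, 145), (141, 144), (144, 145), (147, 141)]
side [(90, 171), (93, 184), (96, 202), (99, 207), (102, 214), (105, 227), (108, 224), (111, 194), (114, 151), (117, 175), (120, 193), (123, 200), (126, 201), (129, 200), (132, 202), (135, 200), (138, 197), (141, 196), (144, 197), (147, 197)]
```

The dark band shows at about z=116 along the rod axis. Its front face is 8 mm nearer the cameras, which look down steeply, so the band itself is at about 120 mm. That agrees with the measured lift of about 39.5 mm.

```bash
python3 -c "
from h import *
print(order.job_done())"
```

```text
the job is handed in; nothing more can be done
None
```

I handed the job in without seeing a verdict: by my measurements the red barrel is in the notch at the pointer and its plunger is held up about 39.5 mm, with the band at the barrel's mouth; I left the blue and white plungers alone and saw nothing else disturbed.

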